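# Make up the sink and radiator kits for a kitchen refit

### The arm

A 6-joint arm with a two-finger parallel gripper is mounted at the origin on the work surface. World frame = base frame: x ahead of the robot, y to its left, z up, the work surface at z = 0. Lengths are in m, angles in rad, forces in N, time in s.
With the tool pointing down it reaches from about 0.25 to 0.775 m from the base axis. Payload 4 kg.
Tool frame: the origin (TCP) lies on the front face of the gripper's body, between the roots of the fingers; the fingertips stand 73 mm ahead of it and the grasp point (between the pads) lies 54 mm ahead of it; z points along the fingers, y is the line along which they close (so a half turn about z gives the same grasp; the last joint's range is limited). The gripper opens to 85 mm and grips with 20 to 120 N. Pads are 22 mm wide; open, the fingers measure 114 mm over their backs; the gripper's body (76 mm by 85 mm) begins 54 mm behind the grasp point. The pads swing forward as they close: fully open they stand 13 mm farther back than shut.
Start: joints at [-1.45, 0.087, 1.371, -0, 1.684, -0.103], TCP at [0.122, -0.536, 0.304] pointing down, gripper open.
Joint ranges: [-3.1, 3.1], [-0.76, 2.03], [0.27, 2.55], [-1.08, 4.22], [0.17, 2.65], [-2.57, 2.57]. Speed limits (rad/s): [2.79, 2.79, 3.14, 3.14, 3.14, 3.14].

### API

Orientations are given as a unit quaternion [w, x, y, z].
In Python, from station import arm gives the robot as it stands.
- The arm moves only by the shell command python3 -m handwheel 'ROWS'. ROWS is a JSON object of lists of equal length, an entry for each row: "twist": the turn, a rotation vector about the tool's x, y, z in degrees, a list of three; "dp": the shift along the tool's x, y, z in mm, a list of three; "jaw": the finger opening in mm, from 0 to 85.4. A call has 1 to 12 rows; each row shifts and turns the commanded pose from where the row before left it, along the tool's axes as they then stand; what a row does not reach is not made up. A row lasts 1/8 s, in which the tool goes at most 62.5 mm and 10.7 degrees, less where a joint would pass 70% of its speed; a pose out of reach is approached as far as the arm can. A call is refused whole if a number of a shift passes 62.5 or a number of a turn 10.7, either way. A call with a gripper value outside its range is refused whole. The fingers move at their own pace and stop on an object; the grip force is fixed at half the most. Time passes only in rows, so rows that do not move let the fingers close. It gives the time, the measured TCP pose, the force, the opening and the grip force at its end, in the units of the state.
- arm.sense(): the state, without advancing time (a new reading comes with each control period).
- arm.capture(name): name is "side" or "top"; returns the picture (480x640x3 uint8, red, green, blue); there is no depth.
- arm.camera_info(name): a dict with "intrinsics" (3x3 intrinsics, pixels), "D" ([k1, k2, p1, p2, k3] as OpenCV has them; the pictures are not rectified), "xyz" and "rotation" of the camera in the world. Camera axes: x right, y down, z forward; pixel columns grow to the right and rows downward; lengths in m; the calibration is good to about 2 mm. A picture is of the moment at which its call begins. camera_info takes no time and is no camera call.
- arm.hand_in(): hands the job in; it is judged then, once.
Trained networks look in the newest picture that a camera, given by its name, has taken for a name from the list of things; names that differ only in an ending like _2 or _b are one class to them, and where a whole thing is asked for, a point or a joint stands for the part that bears it (a point fixed in the world has none). Each returns a list of dicts, best first, with "p" (0 to 1); they miss things now and then, are a little off and sometimes report something else, mostly with a low value. They report only what shows in the picture. A call takes as long as a camera call.
- arm.find_in(name, camera): "box" ([left, top, right, bottom] in pixels, round what is visible of it).
- arm.place_of(name, camera): "point" ([column, row] in pixels: a listed point, or the origin of a listed thing).
The state is a dict: "time_s": time; "q": joint angles; "dq": joint speeds; "joint_torque": joint torques, N m; "ee_pos": TCP position; "ee_rot": TCP orientation; "ft_force": force on the tool from outside, world axes, zero at the start; "torque": the same for the moment, N m; "width": finger opening in m; "grasp_force": force on a finger pad.
Only numpy, scipy, OpenCV 4.12 (cv2) and the standard library are available. Lean on these libraries where they do the work, as an engineer would, in place of code of your own. Each camera call takes 0.05 s, during which the arm holds its last target. There are 200 camera calls.

### The job

Make up two kits from the plumbing stock on the worktop: the sink kit in the green tray (the red-lever valve, the blue-lever valve and the basket strainer) and the radiator kit in the orange tray (the white thermostatic head and the silver lockshield valve with the white cap). Set each piece down on the tray's floor, right way up as it stands now and with one piece to a compartment; any compartment will do. Leave the gate valve, the tee and the pressure gauge where they are on the worktop.

Things in the scene. Friction and masses are not known exactly. Their poses are not given: they have to be found in the camera images.
- sink_tray: Open green plastic parts tray, 181 mm square, fixed to the worktop, 14 mm high, divided by a cross into 2 x 2 equal square compartments, each 86 mm square inside with its centre 44.5 mm from the tray's middle along both x and y. Walls and dividers 3 mm thick, 14 mm high; floor 3 mm thick. Origin: centre of the underside, on the worktop; x and y parallel to the sides. Takes the sink kit.
- radiator_tray: Open orange plastic parts tray, 181 mm square, fixed to the worktop, 14 mm high, divided by a cross into 2 x 2 equal square compartments, each 86 mm square inside with its centre 44.5 mm from the tray's middle along both x and y. Walls and dividers 3 mm thick, 14 mm high; floor 3 mm thick. Origin: centre of the underside, on the worktop; x and y parallel to the sides. Takes the radiator kit.
- hot_valve: Brass lever valve with a RED lever (hot feed). Lies flat, 45 mm high, 64 mm long along its x. Its middle is a flat-sided block 28 mm across y, 34 mm long, 26 mm high; a 26 mm hexagon nut at each end. Origin: centre of the underside, z up. About 190 g. The lever, 14 mm wide, lies along x at z = 34 to 42 mm, from x = -10 to 38 mm: fingers pass either side of it to grip the block.
- cold_valve: Brass lever valve with a BLUE lever (cold feed), otherwise the same as hot_valve: 64 mm long along its x, body 28 mm across y and 26 mm high, 45 mm high over the lever, which reaches to x = 38 mm. Origin: centre of the underside. About 190 g.
- strainer: Stainless steel sink basket strainer standing on its foot: an open round basket 72 mm across the rim and 25 mm high (foot 54 mm across) with a lifting knob on a thin stem in its middle; the knob is 22 mm across, from z = 36 to 54 mm; grip it there. Origin: centre of the underside; z up; round, so its yaw does not matter. About 130 g.
- trv_head: White ribbed thermostatic radiator valve head standing on its silver collar: 62 mm high, white part 44 mm across from z = 14 to 62 mm, collar 34 mm across below it, a short red mark on top. Origin: centre of the underside; z up; round, so its yaw does not matter. About 140 g.
- lockshield: Silver lockshield radiator valve: an inline valve with a plain round white cap and no lever. Lies flat, 56 mm high, 64 mm long along its x. Its middle is a flat-sided block 28 mm across y, 34 mm long, 26 mm high; a 26 mm hexagon nut at each end. Origin: centre of the underside, z up. About 200 g. The cap, 28 mm across, stands on the middle from z = 30 to 56 mm.
- gate_valve: Brass gate valve with a round red handwheel 46 mm across on top; 60 mm high, 64 mm long along its x, 28 mm across. Origin: centre of the underside. In neither kit: stays where it is.
- tee: Plain brass tee with three hexagon nuts and nothing on top: 64 mm long along its x, 26 mm high, its branch reaching 38 mm towards +y. Origin: centre of the underside, where the axes cross. In neither kit: stays where it is.
- gauge: Round black pressure gauge lying face up, white dial with a red needle: 52 mm across, 29 mm high, brass stub reaching to 42 mm towards -x. Origin: centre of the underside of the case. In neither kit: stays where it is.

How it is judged:
At the end, for the whole second after the job is handed in: Each kit piece is inside its own tray, flat on the floor (within 5 mm), upright within 0.15 rad, a divider between every two pieces of a kit, released and at rest; the gate valve, tee and gauge are within 30 mm of where they started (x of hot_valve in the frame of sink_tray between -0.0885 and 0.0885 m and y of hot_valve in the frame of sink_tray between -0.0885 and 0.0885 m and z of hot_valve in the frame of sink_tray between 0 and 0.008 m and angle between each of hot_valve, cold_valve, strainer, trv_head, lockshield's own z axis and vertical below 0.15 rad and linear speed of each of hot_valve, cold_valve, strainer, trv_head, lockshield below 0.02 m/s and angular speed of each of hot_valve, cold_valve, strainer, trv_head, lockshield below 0.2 rad/s and ((x of hot_valve in the frame of sink_tray below 0 m and x of cold_valve in the frame of sink_tray above 0 m) or (x of cold_valve in the frame of sink_tray below 0 m and x of hot_valve in the frame of sink_tray above 0 m) or (y of hot_valve in the frame of sink_tray below 0 m and y of cold_valve in the frame of sink_tray above 0 m) or (y of cold_valve in the frame of sink_tray below 0 m and y of hot_valve in the frame of sink_tray above 0 m)) and ((x of hot_valve in the frame of sink_tray below 0 m and x of strainer in the frame of sink_tray above 0 m) or (x of strainer in the frame of sink_tray below 0 m and x of hot_valve in the frame of sink_tray above 0 m) or (y of hot_valve in the frame of sink_tray below 0 m and y of strainer in the frame of sink_tray above 0 m) or (y of strainer in the frame of sink_tray below 0 m and y of hot_valve in the frame of sink_tray above 0 m)) and x of cold_valve in the frame of sink_tray between -0.0885 and 0.0885 m and y of cold_valve in the frame of sink_tray between -0.0885 and 0.0885 m and z of cold_valve in the frame of sink_tray between 0 and 0.008 m and ((x of cold_valve in the frame of sink_tray below 0 m and x of strainer in the frame of sink_tray above 0 m) or (x of strainer in the frame of sink_tray below 0 m and x of cold_valve in the frame of sink_tray above 0 m) or (y of cold_valve in the frame of sink_tray below 0 m and y of strainer in the frame of sink_tray above 0 m) or (y of strainer in the frame of sink_tray below 0 m and y of cold_valve in the frame of sink_tray above 0 m)) and x of strainer in the frame of sink_tray between -0.0885 and 0.0885 m and y of strainer in the frame of sink_tray between -0.0885 and 0.0885 m and z of strainer in the frame of sink_tray between 0 and 0.008 m and x of trv_head in the frame of radiator_tray between -0.0885 and 0.0885 m and y of trv_head in the frame of radiator_tray between -0.0885 and 0.0885 m and z of trv_head in the frame of radiator_tray between 0 and 0.008 m and ((x of trv_head in the frame of radiator_tray below 0 m and x of lockshield in the frame of radiator_tray above 0 m) or (x of lockshield in the frame of radiator_tray below 0 m and x of trv_head in the frame of radiator_tray above 0 m) or (y of trv_head in the frame of radiator_tray below 0 m and y of lockshield in the frame of radiator_tray above 0 m) or (y of lockshield in the frame of radiator_tray below 0 m and y of trv_head in the frame of radiator_tray above 0 m)) and x of lockshield in the frame of radiator_tray between -0.0885 and 0.0885 m and y of lockshield in the frame of radiator_tray between -0.0885 and 0.0885 m and z of lockshield in the frame of radiator_tray between 0 and 0.008 m and distance of each of gate_valve, tee, gauge from where it was at the start of the episode below 0.03 m); the robot touches nothing.
It fails at once if the gate valve, which belongs to neither kit, was shifted by more than 30 mm or tipped over (distance of gate_valve from where it was at the start of the episode above 0.03 m or angle between gate_valve's own z axis and vertical above 0.5 rad).
It fails at once if the tee, which belongs to neither kit, was shifted by more than 30 mm or tipped over (distance of tee from where it was at the start of the episode above 0.03 m or angle between tee's own z axis and vertical above 0.5 rad).
It fails at once if the gauge, which belongs to neither kit, was shifted by more than 30 mm or tipped over (distance of gauge from where it was at the start of the episode above 0.03 m or angle between gauge's own z axis and vertical above 0.5 rad).
It also fails if it takes over 120 s, if anything falls off the work surface, if the arm or the gripper's body presses on something with over 40 N, if the wrist force passes 120 N, or if a joint passes its speed limit or range.

## Working session

There is one attempt and no reset: what is moved stays moved. The work goes in short steps, Python scripts to look and compute and a shell command to move; the robot and the scene stay as the last step left them, time stands still between calls to the robot, and variables do not carry over. Pictures are saved under pics/ and viewed, at most 14 in all, crops included, and the job is handed in when it is done.

```bash
ls; mkdir -p pics; cat > h.py <<'E'
import numpy as np, cv2
from station import arm
def P(c):
    i=arm.camera_info(c); R=np.array(i["rotation"],float)
    if R.shape!=(3,3):
        from scipy.spatial.transform import Rotation as Ro
        R=Ro.from_quat(np.r_[R[1:],R[0]]).as_matrix()
    return np.array(i["intrinsics"],float),np.array(i["D"],float),np.array(i["xyz"],float),R
def ray(c,p):
    K,D,t,R=P(c)
    u=cv2.undistortPoints(np.array([[p]],float),K,D)[0,0]
    return t,R@np.r_[u,1]
def atz(c,p,z):
    t,d=ray(c,p); return t+d*(z-t[2])/d[2]
def proj(c,X):
    K,D,t,R=P(c)
    return cv2.projectPoints((np.atleast_2d(X)-t)@R,np.zeros(3),np.zeros(3),K,D)[0][:,0]
def tri(p1,p2):
    (a,d),(b,e)=ray("top",p1),ray("side",p2)
    s=np.linalg.lstsq(np.c_[d,-e],b-a,rcond=None)[0]
    x,y=a+s[0]*d,b+s[1]*e
    return (x+y)/2,np.linalg.norm(x-y)
E
python3 - <<'E'
from h import *
np.set_printoptions(precision=4,suppress=True)
for c in("top","side"):
    im=arm.capture(c); cv2.imwrite(f"pics/{c}0.png",im[...,::-1]); print(c,P(c)[2],P(c)[3].tolist(),P(c)[0][0,0])
for n in "sink_tray radiator_tray hot_valve cold_valve strainer trv_head lockshield gate_valve tee gauge".split():
    a=arm.place_of(n,"top")[:2]; b=arm.place_of(n,"side")[:2]; f=arm.find_in(n,"top")[:1]
    print(n,[(np.round(x["point"]),round(x["p"],2)) for x in a],[(np.round(x["point"]),round(x["p"],2)) for x in b],f and np.round(f[0]["box"]))
    if a and b: print("   tri",*tri(a[0]["point"],b[0]["point"]),"z0",atz("top",a[0]["point"],0))
s=arm.sense(); print(s)
E
```

```text
pics
top [0.3925 0.0174 0.9498] [[-0.016436850852802845, -0.9838644830094014, 0.17815866245200218], [-0.999604070405111, 0.012099875786691736, -0.025402665912870104], [0.02283708307943412, -0.17850566399582501, -0.9836738257968609]] 522.3593985310002
side [0.5142 0.7247 0.4837] [[-0.9982642932695283, -0.019139938836583596, 0.05569617154187105], [-0.05734511260093874, 0.5313089765597447, -0.845235061676823], [-0.013414128517177118, -0.8469618847199495, -0.5314843619409286]] 554.4770883848272
sink_tray [(array([366., 185.]), 0.36)] [(array([336., 179.]), 0.78)] [408. 201. 517. 319.]
   tri [ 0.5783 -0.083   0.1117] 0.11865776082840443 z0 [ 0.6725 -0.1081  0.    ]
radiator_tray [(array([151., 257.]), 0.8), (array([370., 187.]), 0.48)] [(array([314., 396.]), 0.93)] [ 89. 202. 208. 312.]
   tri [0.5403 0.2899 0.0017] 0.0006394563432891973 z0 [0.5409 0.2904 0.    ]
hot_valve [(array([255., 310.]), 0.63)] [(array([395., 294.]), 0.82), (array([328., 254.]), 0.51)] [239. 291. 268. 330.]
   tri [0.4393 0.1001 0.0021] 0.005269096398941103 z0 [0.442  0.0999 0.    ]
cold_valve [(array([311., 260.
[... 1041 characters left out ...]
0742] 0.12464232542846042 z0 [ 0.5226 -0.2799  0.    ]
gauge [(array([252., 197.]), 0.9)] [(array([246., 296.]), 0.62)] [236. 178. 266. 213.]
   tri [ 0.6489  0.1074 -0.002 ] 0.005282177832104144 z0 [0.6511 0.1073 0.    ]
{'time_s': 1.6, 'q': array([-1.4501,  0.0872,  1.3707,  0.0001,  1.6836, -0.1031]), 'dq': array([-0.0002,  0.0006,  0.0004, -0.0017, -0.001 , -0.0005]), 'joint_torque': array([  0.0003, -35.1715, -31.3452,  -0.0002,   0.0005,  -0.    ]), 'ee_pos': array([ 0.1221, -0.5363,  0.3039]), 'ee_rot': array([0.    , 0.9937, 0.1117, 0.    ]), 'ft_force': array([ 0.3701, -0.566 , -0.4607]), 'torque': array([-0.0208, -0.0115, -0.0193]), 'grasp_force': 0.0, 'width': 0.08542655960894006}
```

```bash
python3 - <<'E'
import cv2
a=cv2.imread("pics/top0.png"); cv2.imwrite("pics/t0.png",cv2.resize(a[150:350,210:410],None,fx=3,fy=3,interpolation=cv2.INTER_CUBIC))
E
```

```text
(no output)
```

View pics/top0.png

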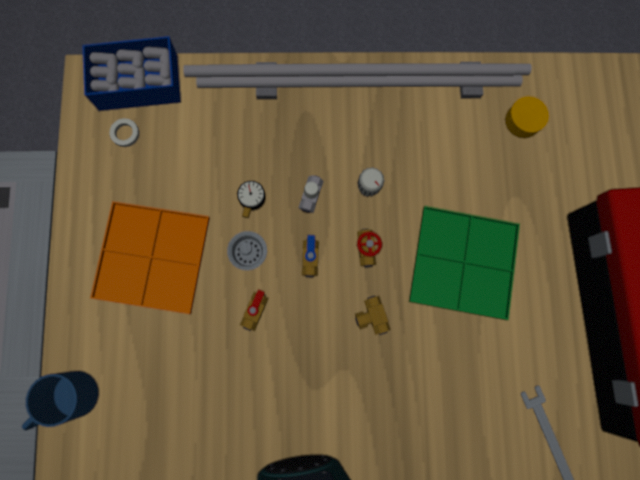

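View pics/side0.png

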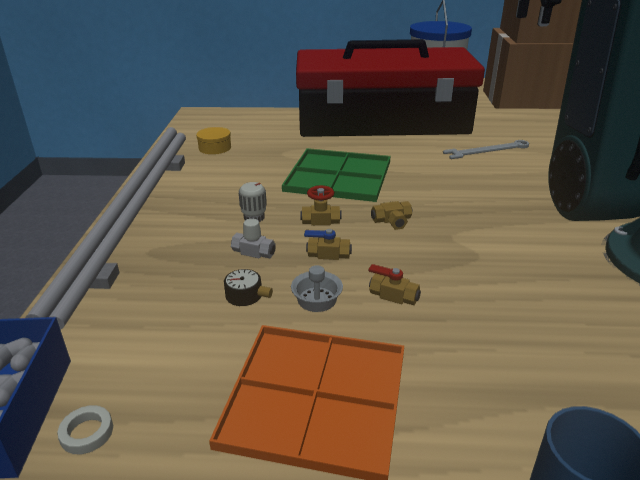

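```bash
ls pics
```

```text
side0.png
t0.png
top0.png
```

View pics/t0.png

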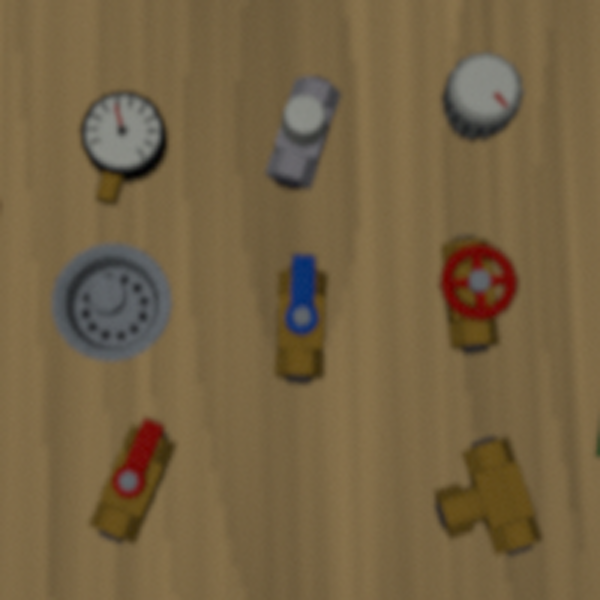

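The top view shows the orange tray centred at about (151,257), green at (465,262), and the parts in a 3×3 grid: gauge, lockshield (312,192), TRV (370,180), strainer (246,250), blue valve (310,258), gate valve (367,247), red valve (254,310) and tee (375,316). The network boxed the tee as a tray, so I'll measure the trays by colour.

```bash
python3 - <<'E'
from h import *
np.set_printoptions(precision=1,suppress=True)
def mask(c,lo,hi):
    im=cv2.imread(f"pics/{c}0.png"); m=cv2.inRange(cv2.cvtColor(im,cv2.COLOR_BGR2HSV),lo,hi)
    n,l,s,_=cv2.connectedComponentsWithStats(m); k=1+np.argmax(s[1:,4]); return (l==k).astype(np.uint8)
for n,lo,hi in(("green",(50,120,50),(80,255,255)),("orange",(6,200,150),(14,255,255))):
    for c in("top","side"):
        m=mask(c,lo,hi); ct=max(cv2.findContours(m,0,1)[0],key=len)[:,0]
        w=np.array([atz(c,p,.014)[:2]*1000 for p in ct.astype(float)],np.float32)
        h=cv2.convexHull(w); (x,y),sz,a=cv2.minAreaRect(h); print(n,c,x,y,sz,a)
pts=dict(hot=[(252.7,310.3),(396,273)],cold=[(310.3,255.7),(329.5,234)],knob=[(245.7,247.7),(317,269)],trv=[(370.7,178.7),(252,187)],cap=[(311.3,188.3),(252,223)])
for k,(a,b) in pts.items():
    X,e=tri(a,b); print(k,X*1000,"gap",e*1000)
def yaw(a,b,za,zb):
    A,B=atz("top",a,za),atz("top",b,zb); d=(B-A)[:2]; return np.degrees(np.arctan2(d[1],d[0])),A*1000,B*1000
im=cv2.imread("pics/top0.png"); hsv=cv2.cvtColor(im,cv2.COLOR_BGR2HSV)
for n,(x0,y0,x1,y1),rng in(("hot lever",(238,288,272,334),[((0,180,60),(6,255,255)),((174,180,60),(180,255,255))]),("cold lever",(298,228,324,282),[((100,120,50),(130,255,255))])):
    m=sum(cv2.inRange(hsv,*r) for r in rng)[y0:y1,x0:x1]; v,u=np.nonzero(m)
    w=np.array([atz("top",(p+x0,q+y0),.042)[:2]*1000 for p,q in zip(u,v)],np.float32)
    d=cv2.fitLine(w,2,0,.01,.01).ravel(); print(n,w.mean(0),np.degrees(np.arctan2(d[1],d[0])),len(w))
print("lever yaw hot",*yaw((252.7,310.3),(260.7,291.3),.042,.042),"cold",*yaw((310.3,255.7),(311,236),.042,.042))
print("lock",*yaw((306.9,209),(315.7,178.3),.013,.013))
E
```

```text
green top 521.8900756835938 -282.9007568359375 (180.53659057617188, 179.8730010986328) 78.47299194335938
green side 523.0652465820312 -268.9625549316406 (199.55728149414062, 179.62220764160156) 78.72051239013672Traceback (most recent call last):
  File "<stdin>", line 8, in <module>
  File "<stdin>", line 5, in mask
    return _wrapfunc(a, 'argmax', axis=axis, out=out, **kwds)
    return bound(*args, **kwds)
ValueError: attempt to get argmax of an empty sequence
```

```bash
python3 - <<'E'
from h import *
np.set_printoptions(precision=1,suppress=True)
im=cv2.imread("pics/top0.png"); hsv=cv2.cvtColor(im,cv2.COLOR_BGR2HSV)
print(hsv[230,120],hsv[280,170],hsv[257,60+20])
m=cv2.inRange(hsv,(3,190,90),(14,255,255)); n,l,s,_=cv2.connectedComponentsWithStats(m); k=1+np.argmax(s[1:,4])
ct=max(cv2.findContours((l==k).astype(np.uint8),0,1)[0],key=len)[:,0]
w=np.array([atz("top",p,.014)[:2]*1000 for p in ct.astype(float)],np.float32); print("orange",cv2.minAreaRect(cv2.convexHull(w)))
for nm,t,sd in(("green mid",(464.5,263),(339,173.5)),("orange mid",(151.3,257.5),(315.5,392))): X,e=tri(t,sd);print(nm,X*1000,e*1000)
pts=dict(hot=[(252.7,310.3),(396,273)],cold=[(310.3,255.7),(329.5,234)],knob=[(245.7,247.7),(317,269)],trv=[(370.7,178.7),(252,187)],cap=[(311.3,188.3),(252,223)])
for k,(a,b) in pts.items():
    X,e=tri(a,b); print(k,X*1000,"gap",e*1000)
def yaw(a,b,za,zb):
    A,B=atz("top",a,za),atz("top",b,zb); d=(B-A)[:2]; return np.degrees(np.arctan2(d[1],d[0])),A*1000,B*1000
for n,(x0,y0,x1,y1),rng in(("hot lever",(238,288,272,334),[((0,180,60),(6,255,255)),((174,180,60),(180,255,255))]),("cold lever",(298,228,324,282),[((100,120,50),(130,255,255))])):
    m=sum(cv2.inRange(hsv,*r) for r in rng)[y0:y1,x0:x1]; v,u=np.nonzero(m)
    w=np.array([atz("top",(float(p+x0),float(q+y0)),.042)[:2]*1000 for p,q in zip(u,v)],np.float32)
    d=cv2.fitLine(w,2,0,.01,.01).ravel(); print(n,w.mean(0),np.degrees(np.arctan2(d[1],d[0])),len(w))
print("lever yaw hot",*yaw((252.7,310.3),(260.7,291.3),.042,.042),"cold",*yaw((310.3,255.7),(311,236),.042,.042))
print("lock",*yaw((306.9,209),(315.7,178.3),.013,.013))
for a in("hot","cold"): pass
E
```

```text
[ 15 250 143] [ 15 246 145] [ 18 112 130]
orange ((453.9725341796875, 101.56507110595703), (20.109115600585938, 45.91673278808594), 81.91175842285156)
green mid [ 520.1 -284.7    4.5] 1.3122244541331896
orange mid [538.6 288.6   6. ] 0.5910509436368995
hot [438.  101.1  39. ] gap 1.3498550742965816
cold [532.   -0.   37.5] gap 2.031356119572291
knob [545.7 112.5  50.9] gap 1.556278298439361
trv [ 665.7 -109.    60.8] gap 1.1462459737801751
cap [651.1  -3.5  52.7] gap 1.6969891149118246
hot lever [455.4  93.7] -21.39463 139
cold lever [547.3  -0.5] -3.8249972 155
lever yaw hot -22.87997771540565 [438.5 100.7  42. ] [471.  87.  42.] cold -2.8918568071093613 [532.4  -0.   42. ] [567.6  -1.8  42. ]
lock -16.3696030463951 [624.    4.4  13. ] [682.7 -12.9  13. ]
```

```bash
cat >> h.py <<'E'
from scipy.spatial.transform import Rotation as Ro
def go(x,y,z,yaw=None):
    s=arm.sense(); q=s["ee_rot"]; r=Ro.from_quat(np.r_[q[1:],q[0]]); R=r.as_matrix()
    y0=np.degrees(np.arctan2(R[1,0],R[0,0])); d=R.T@(np.array([x,y,z])-s["ee_pos"]*1000)
    print("t",s["time_s"],"p",np.round(s["ee_pos"]*1000,1),"yaw %.1f tilt %.2f"%(y0,np.degrees(np.arccos(-R[2,2]))),"q6 %.2f"%s["q"][5],"w %.1f F %.0f"%(s["width"]*1000,s["grasp_force"]),"dp",np.round(d,1), "twz",None if yaw is None else round(y0-yaw,1))
E
python3 -m handwheel '{"twist":[[0,0,0],[0,0,0],[0,0,0],[0,0,0],[0,0,0],[0,0,0],[0,0,0],[0,0,0],[0,0,0],[0,0,0],[0,0,0],[0,0,0]],"dp":[[20,-24,4],[40,-50,9],[40,-50,9],[40,-50,9],[40,-50,9],[40,-50,9],[40,-50,9],[40,-50,9],[40,-50,9],[40,-50,9],[40,-50,9],[29,-27,6]],"jaw":[50,50,50,50,50,50,50,50,50,50,50,50]}'
python3 -c "from h import *;go(438.5,100.7,200,-22)"
```

```text
time_s: 3.1
ee_pos: [0.4286, 0.0841, 0.2067]
ee_rot: [-0.0, 0.994, 0.113, 0.0]
ft_force: [-0.4, 0.1, 1.2]
width: 0.0499
grasp_force: 0.0
t 3.1 p [428.6  84.1 206.7] yaw 13.0 tilt 0.03 q6 1.41 w 49.9 F 0 dp [ 13.4 -14.    6.7] twz 35.0
```

```bash
python3 -m handwheel '{"twist":[[0,0,0],[0,0,9],[0,0,9],[0,0,9],[0,0,8],[0,0,0],[0,0,0]],"dp":[[0,0,0],[0,0,0],[0,0,0],[0,0,0],[0,0,0],[0,0,20],[0,0,0]],"jaw":[50,50,50,50,50,50,50]}'
python3 -c "from h import *;go(438.5,100.7,77,-22)"
```

```text
time_s: 3.98
ee_pos: [0.427, 0.0803, 0.1858]
ee_rot: [0.001, 0.981, -0.193, -0.002]
ft_force: [-0.2, 0.0, 0.5]
width: 0.05
grasp_force: 0.0
t 3.975 p [427.   80.3 185.8] yaw -22.3 tilt 0.19 q6 2.01 w 50.0 F 0 dp [  3.3 -23.4 108.7] twz -0.3
```

```bash
python3 -m handwheel '{"twist":[[0,0,0],[0,0,0],[0,0,0],[0,0,0],[0,0,0],[0,0,0]],"dp":[[3,-23,20],[0,0,30],[0,0,30],[0,0,18],[0,0,8],[0,0,0]],"jaw":[50,50,50,50,50,50]}'
python3 -c "
from h import *;go(438.5,100.7,77,-22)
im=arm.capture('side');cv2.imwrite('pics/s1.png',cv2.resize(im[180:330,300:500,::-1],None,fx=3,fy=3))"
```

```text
time_s: 4.72
ee_pos: [0.4398, 0.1012, 0.0812]
ee_rot: [0.0, 0.981, -0.193, 0.0]
ft_force: [-0.4, 0.6, 0.6]
width: 0.0499
grasp_force: 0.0
t 4.725 p [439.8 101.2  81.2] yaw -22.2 tilt 0.01 q6 2.06 w 49.9 F 0 dp [-1.1  1.   4.2] twz -0.2
```

View pics/s1.png

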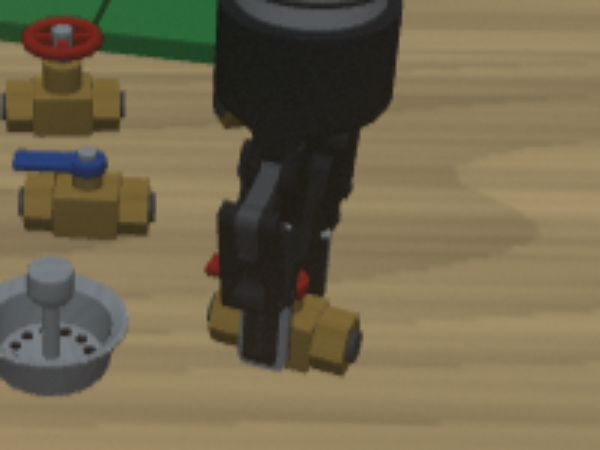

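The side crop shows the fingers astride the red valve's block, with the finger centred at about crop x=265. The block centre is near 283, so I'll shift back 4 mm.

```bash
python3 -m handwheel '{"twist":[[0,0,0],[0,0,0],[0,0,0],[0,0,0],[0,0,0],[0,0,0]],"dp":[[-4,0,3],[0,0,0],[0,0,0],[0,0,0],[0,0,0],[0,0,0]],"jaw":[50,50,20,20,20,20]}'
python3 -m handwheel '{"twist":[[0,0,0],[0,0,0],[0,0,0],[0,0,0],[0,0,0],[0,0,0]],"dp":[[0,0,-10],[0,0,-30],[0,0,-50],[0,0,-50],[0,0,-10],[0,0,0]],"jaw":[20,20,20,20,20,20]}'
python3 -c "from h import *;go(486,-231.5,220,-11.5)"
```

```text
time_s: 5.52
ee_pos: [0.4365, 0.1031, 0.0785]
ee_rot: [-0.0, 0.981, -0.192, 0.001]
ft_force: [-0.6, -0.1, 4.5]
width: 0.0268
grasp_force: 60.9
time_s: 6.28
ee_pos: [0.4358, 0.103, 0.2276]
ee_rot: [0.0, 0.981, -0.192, -0.0]
ft_force: [-0.4, 0.9, -3.2]
width: 0.0266
grasp_force: 60.3
t 6.275 p [435.8 103.  227.6] yaw -22.2 tilt 0.01 q6 2.06 w 26.6 F 60 dp [172.8 290.8   7.7] twz -10.7
```

```bash
python3 -m handwheel '{"twist":[[0,0,0],[0,0,0],[0,0,0],[0,0,0],[0,0,0],[0,0,0],[0,0,0],[0,0,0],[0,0,0],[0,0,0],[0,0,0]],"dp":[[9,15,0],[20,34,0],[24,40,0],[24,40,0],[24,40,0],[24,40,0],[20,34,0],[18,30,0],[10,18,0],[0,0,20],[0,0,0]],"jaw":[20,20,20,20,20,20,20,20,20,20,20]}'
python3 -c "from h import *;go(486,-231.5,84,-11.5)"
```

```text
time_s: 7.65
ee_pos: [0.4849, -0.2307, 0.2043]
ee_rot: [-0.002, 0.981, -0.192, -0.004]
ft_force: [-0.1, 0.4, -2.0]
width: 0.027
grasp_force: 60.2
t 7.65 p [ 484.9 -230.7  204.3] yaw -22.2 tilt 0.45 q6 1.41 w 27.0 F 60 dp [  2.3   0.5 120.3] twz -10.7
```

```bash
python3 -m handwheel '{"twist":[[0,0,0],[0,0,0],[0,0,0],[0,0,0],[0,0,0],[0,0,0],[0,0,0],[0,0,0]],"dp":[[1,0,30],[0,0,40],[0,0,30],[0,0,12],[0,0,5],[0,0,3],[0,0,2],[0,0,0]],"jaw":[20,20,20,20,20,20,20,20]}'
python3 -c "
from h import *;go(486,-231.5,81.5,-11.5)
im=arm.capture('side');cv2.imwrite('pics/s2.png',cv2.resize(im[100:260,260:460,::-1],None,fx=3,fy=3))"
```

```text
time_s: 8.65
ee_pos: [0.4876, -0.2323, 0.0866]
ee_rot: [0.0, 0.981, -0.192, 0.001]
ft_force: [-0.3, -0.0, -1.7]
width: 0.0267
grasp_force: 60.3
t 8.65 p [ 487.6 -232.3   86.6] yaw -22.2 tilt 0.07 q6 1.41 w 26.7 F 60 dp [-1.8 -0.2  5.1] twz -10.7
```

View pics/s2.png

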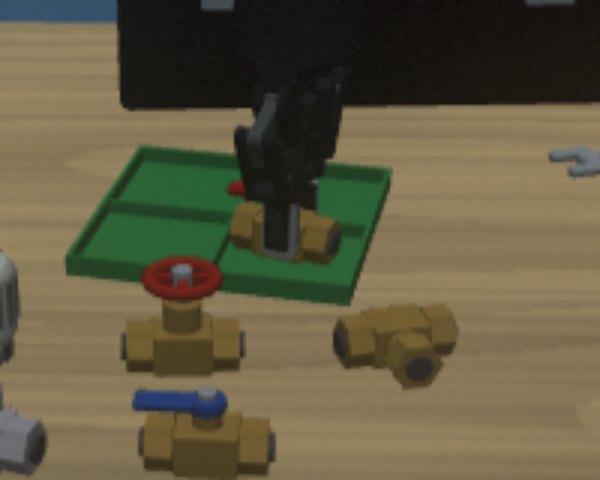

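The red valve hangs level over the near-right green compartment (crop about 285,230), just above the floor. I'll lower and release.

```bash
python3 -m handwheel '{"twist":[[0,0,0],[0,0,0],[0,0,0],[0,0,0],[0,0,0],[0,0,0],[0,0,0],[0,0,0],[0,0,0],[0,0,0],[0,0,0]],"dp":[[0,0,3],[0,0,2],[0,0,0],[0,0,0],[0,0,0],[0,0,-10],[0,0,-30],[0,0,-50],[0,0,-40],[0,0,0],[0,0,0]],"jaw":[20,20,20,42,42,42,42,50,50,50,50]}'
python3 -c "from h import *;go(531,0,200,-3.5)"
```

```text
time_s: 10.07
ee_pos: [0.487, -0.232, 0.2107]
ee_rot: [-0.0, 0.981, -0.192, -0.0]
ft_force: [-0.7, 0.3, -0.7]
width: 0.05
grasp_force: 0.0
t 10.075 p [ 487.  -232.   210.7] yaw -22.2 tilt 0.02 q6 1.41 w 50.0 F 0 dp [ -46.8 -231.4   10.7] twz -18.7
```

```bash
python3 -m handwheel '{"twist":[[0,0,0],[0,0,0],[0,0,0],[0,0,0],[0,0,0],[0,0,0],[0,0,0],[0,0,-9.4],[0,0,-9.3],[0,0,0],[0,0,0]],"dp":[[-4,-19,0],[-8,-38,0],[-9,-45,0],[-9,-45,0],[-9,-45,0],[-6,-30,0],[-3,-9,0],[0,0,0],[0,0,0],[0,0,0],[0,0,0]],"jaw":[50,50,50,50,50,50,50,50,50,50,50]}'
python3 -c "from h import *;go(530,0,78,-3.5)"
```

```text
time_s: 11.45
ee_pos: [0.5297, -0.0004, 0.2104]
ee_rot: [0.0, 0.999, -0.032, -0.0]
ft_force: [-0.2, 0.3, 0.2]
width: 0.0498
grasp_force: 0.0
t 11.45 p [ 5.297e+02 -4.000e-01  2.104e+02] yaw -3.6 tilt 0.06 q6 1.53 w 49.8 F 0 dp [  0.4  -0.5 132.4] twz -0.1
```

```bash
python3 -m handwheel '{"twist":[[0,0,0],[0,0,0],[0,0,0],[0,0,0],[0,0,0],[0,0,0],[0,0,0],[0,0,0],[0,0,0],[0,0,0]],"dp":[[0,0,30],[0,0,40],[0,0,35],[0,0,18],[0,0,6],[0,0,3],[0,0,0],[0,0,0],[0,0,0],[0,0,0]],"jaw":[50,50,50,50,50,50,50,20,20,20]}'
python3 -m handwheel '{"twist":[[0,0,0],[0,0,0],[0,0,0],[0,0,0],[0,0,0],[0,0,0]],"dp":[[0,0,0],[0,0,-30],[0,0,-50],[0,0,-50],[0,0,-10],[0,0,0]],"jaw":[20,20,20,20,20,20]}'
python3 -c "from h import *;go(573.5,-249.5,220,-11.5)"
```

```text
time_s: 12.7
ee_pos: [0.5309, -0.0001, 0.0803]
ee_rot: [0.0, 1.0, -0.03, 0.001]
ft_force: [-1.5, 0.9, 5.1]
width: 0.0265
grasp_force: 62.0
time_s: 13.45
ee_pos: [0.5297, -0.0001, 0.2181]
ee_rot: [0.0, 1.0, -0.03, -0.0]
ft_force: [-0.5, -0.0, -2.4]
width: 0.0265
grasp_force: 61.3
t 13.45 p [ 5.297e+02 -1.000e-01  2.181e+02] yaw -3.5 tilt 0.05 q6 1.52 w 26.5 F 61 dp [ 58.9 246.3  -2. ] twz 8.0
```

```bash
python3 -m handwheel '{"twist":[[0,0,0],[0,0,0],[0,0,0],[0,0,0],[0,0,0],[0,0,0],[0,0,0],[0,0,0],[0,0,0],[0,0,0],[0,0,0]],"dp":[[4,18,0],[9,36,0],[10,42,0],[10,42,0],[10,42,0],[9,36,0],[5,20,0],[2,10,0],[0,0,30],[0,0,10],[0,0,0]],"jaw":[20,20,20,20,20,20,20,20,20,20,20]}'
python3 -c "from h import *;go(573.5,-249.5,83,-11.5)"
```

```text
time_s: 14.82
ee_pos: [0.5735, -0.2482, 0.1775]
ee_rot: [-0.001, 1.0, -0.03, -0.001]
ft_force: [-0.2, -0.0, -2.5]
width: 0.0268
grasp_force: 61.2
t 14.825 p [ 573.5 -248.2  177.5] yaw -3.4 tilt 0.19 q6 1.13 w 26.8 F 61 dp [ 0.4  1.5 94.5] twz 8.1
```

```bash
python3 -m handwheel '{"twist":[[0,0,0],[0,0,0],[0,0,0],[0,0,0],[0,0,0],[0,0,0],[0,0,0],[0,0,0]],"dp":[[0,1,25],[0,0,35],[0,0,20],[0,0,8],[0,0,4],[0,0,2],[0,0,0],[0,0,0]],"jaw":[20,20,20,20,20,20,20,20]}'
python3 -m handwheel '{"twist":[[0,0,0],[0,0,0],[0,0,0],[0,0,0],[0,0,0],[0,0,0],[0,0,0],[0,0,0]],"dp":[[0,0,1],[0,0,0],[0,0,0],[0,0,-10],[0,0,-30],[0,0,-50],[0,0,-40],[0,0,0]],"jaw":[20,42,42,42,42,50,50,50]}'
python3 -c "from h import *;go(547,113.5,210)"
```

```text
time_s: 15.82
ee_pos: [0.5743, -0.2505, 0.0857]
ee_rot: [0.0, 1.0, -0.03, 0.001]
ft_force: [-1.1, -0.1, -2.2]
width: 0.0262
grasp_force: 61.2
time_s: 16.82
ee_pos: [0.5759, -0.2512, 0.2206]
ee_rot: [0.003, 1.0, -0.03, 0.005]
ft_force: [-0.0, 0.1, -0.2]
width: 0.0502
grasp_force: 0.0
t 16.825 p [ 575.9 -251.2  220.6] yaw -3.5 tilt 0.68 q6 1.13 w 50.2 F 0 dp [ -51.1 -362.4    8.2] twz None
```

```bash
python3 -m handwheel '{"twist":[[0,0,0],[0,0,0],[0,0,0],[0,0,0],[0,0,0],[0,0,0],[0,0,0],[0,0,0],[0,0,0],[0,0,0],[0,0,0],[0,0,0]],"dp":[[-3,-22,0],[-5,-40,0],[-6,-44,0],[-6,-44,0],[-6,-44,0],[-6,-44,0],[-6,-44,0],[-6,-40,0],[-4,-26,0],[-3,-14,0],[0,0,20],[0,0,0]],"jaw":[44,44,44,44,44,44,44,44,44,44,44,44]}'
python3 -c "
from h import *;go(547,113.5,103)
for c in('side','top'):
    im=arm.capture(c);print([(np.round(x['point']),x['p']) for n in('hot_valve','cold_valve') for x in arm.place_of(n,c)[:1]])
    cv2.imwrite(f'pics/{c}3.png',im[...,::-1])
"
```

```text
time_s: 18.32
ee_pos: [0.5431, 0.1143, 0.191]
ee_rot: [0.001, 1.0, -0.03, -0.003]
ft_force: [-0.1, -0.5, -0.2]
width: 0.0442
grasp_force: 0.0
t 18.325 p [543.1 114.3 191. ] yaw -3.5 tilt 0.36 q6 1.74 w 44.2 F 0 dp [ 4.4  0.5 88. ] twz None
[(array([354., 184.]), 0.82), (array([308., 180.]), 0.7)]
[(array([438., 280.]), 0.95), (array([445., 235.]), 0.85)]
```

View pics/side3.png

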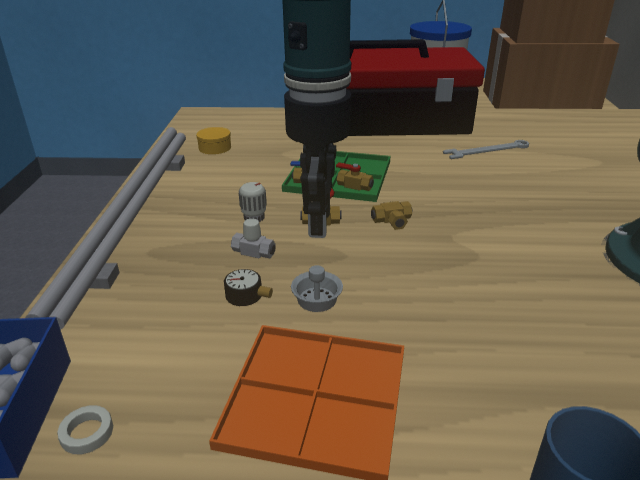

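Both valves stand upright in the green tray (red at 354,180, blue partly hidden near 300,172). The gripper at (317,230) lines up with the strainer knob (317,270).

```bash
python3 -m handwheel '{"twist":[[0,0,0],[0,0,0],[0,0,0],[0,0,0],[0,0,0],[0,0,0],[0,0,0],[0,0,0],[0,0,0],[0,0,0]],"dp":[[3,0,20],[0,0,30],[0,0,22],[0,0,10],[0,0,4],[0,0,2],[0,0,0],[0,0,0],[0,0,0],[0,0,0]],"jaw":[44,44,44,44,44,44,44,15,15,15]}'
python3 -c "from h import *;go(546,113,103)"
python3 -m handwheel '{"twist":[[0,0,0],[0,0,0],[0,0,0],[0,0,0],[0,0,0],[0,0,0]],"dp":[[0,0,0],[0,0,-30],[0,0,-50],[0,0,-50],[0,0,-10],[0,0,0]],"jaw":[15,15,15,15,15,15]}'
python3 -c "from h import *;go(468.5,-318.5,240)"
```

```text
time_s: 19.88
ee_pos: [0.5485, 0.1138, 0.1068]
ee_rot: [0.0, 1.0, -0.03, 0.001]
ft_force: [0.3, -1.1, 3.1]
width: 0.0188
grasp_force: 58.6
t 19.875 p [548.5 113.8 106.8] yaw -3.5 tilt 0.09 q6 1.74 w 18.8 F 59 dp [-2.4  1.   3.8] twz None
time_s: 20.62
ee_pos: [0.5478, 0.1142, 0.2452]
ee_rot: [-0.0, 1.0, -0.03, -0.0]
ft_force: [-0.2, -0.6, -2.8]
width: 0.0189
grasp_force: 58.9
t 20.625 p [547.8 114.2 245.2] yaw -3.5 tilt 0.03 q6 1.74 w 18.9 F 59 dp [-53.  436.7   5.2] twz None
```

```bash
python3 -m handwheel '{"twist":[[0,0,0],[0,0,0],[0,0,0],[0,0,0],[0,0,0],[0,0,0],[0,0,0],[0,0,0],[0,0,0],[0,0,0],[0,0,0],[0,0,0]],"dp":[[-2,20,0],[-5,40,0],[-6,46,0],[-6,48,0],[-6,48,0],[-6,48,0],[-6,48,0],[-6,46,0],[-5,40,0],[-3,30,0],[-2,22,0],[0,0,0]],"jaw":[15,15,15,15,15,15,15,15,15,15,15,15]}'
python3 -c "from h import *;go(468.5,-318.5,112)"
```

```text
time_s: 22.12
ee_pos: [0.4675, -0.3192, 0.2442]
ee_rot: [-0.001, 0.999, -0.032, -0.001]
ft_force: [0.5, 0.7, -1.8]
width: 0.0188
grasp_force: 59.0
t 22.125 p [ 467.5 -319.2  244.2] yaw -3.6 tilt 0.18 q6 0.93 w 18.8 F 59 dp [  1.3  -0.6 132.2] twz None
```

```bash
python3 -m handwheel '{"twist":[[0,0,0],[0,0,0],[0,0,0],[0,0,0],[0,0,0],[0,0,0],[0,0,0],[0,0,0]],"dp":[[1,0,30],[0,0,40],[0,0,35],[0,0,15],[0,0,6],[0,0,3],[0,0,0],[0,0,0]],"jaw":[15,15,15,15,15,15,15,15]}'
python3 -c "
from h import *;go(468.5,-318.5,110)
im=arm.capture('top');cv2.imwrite('pics/t4.png',cv2.resize(im[190:340,390:540,::-1],None,fx=4,fy=4))"
```

```text
time_s: 23.12
ee_pos: [0.4701, -0.3184, 0.1181]
ee_rot: [0.001, 1.0, -0.03, 0.001]
ft_force: [0.2, -0.1, -0.8]
width: 0.0187
grasp_force: 59.0
t 23.125 p [ 470.1 -318.4  118.1] yaw -3.5 tilt 0.13 q6 0.94 w 18.7 F 59 dp [-1.6  0.2  8.1] twz None
```

View pics/t4.png

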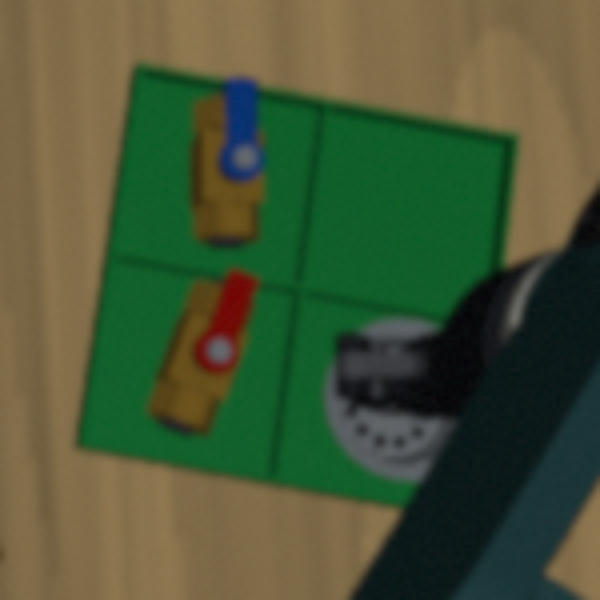

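The red and blue valves sit in the two left compartments. The strainer is over the lower-right compartment (about 395,400), clear of the dividers.

```bash
python3 -m handwheel '{"twist":[[0,0,0],[0,0,0],[0,0,0],[0,0,0],[0,0,0],[0,0,0],[0,0,0],[0,0,0],[0,0,0],[0,0,0],[0,0,0]],"dp":[[0,0,4],[0,0,3],[0,0,1],[0,0,0],[0,0,0],[0,0,0],[0,0,-10],[0,0,-30],[0,0,-50],[0,0,-40],[0,0,0]],"jaw":[15,15,15,15,42,42,42,42,60,64,64]}'
python3 -c "from h import *;go(665,-109.5,240)"
```

```text
time_s: 24.55
ee_pos: [0.4712, -0.3193, 0.2449]
ee_rot: [0.003, 1.0, -0.03, 0.004]
ft_force: [0.1, 0.1, 0.9]
width: 0.0637
grasp_force: 0.0
t 24.55 p [ 471.2 -319.3  244.9] yaw -3.5 tilt 0.63 q6 0.94 w 63.7 F 0 dp [ 180.7 -221.2    5. ] twz None
```

```bash
python3 -m handwheel '{"twist":[[0,0,0],[0,0,0],[0,0,0],[0,0,0],[0,0,0],[0,0,0],[0,0,0],[0,0,0],[0,0,0],[0,0,0]],"dp":[[9,-11,0],[20,-24,0],[27,-33,0],[27,-33,0],[27,-33,0],[27,-33,0],[24,-30,0],[13,-16,0],[6,-8,0],[0,0,0]],"jaw":[64,64,64,64,64,64,64,64,64,64]}'
python3 -c "
from h import *;go(665.5,-109.5,92)
for c in('top','side'):
  arm.capture(c);print([(np.round(x['point']),np.round(atz(c,x['point'],0)[:2]*1000),x['p']) for x in arm.place_of('trv_head',c)[:2]])"
```

```text
time_s: 25.8
ee_pos: [0.6625, -0.1084, 0.2383]
ee_rot: [0.0, 1.0, -0.03, -0.001]
ft_force: [0.4, -0.1, 0.1]
width: 0.064
grasp_force: 0.0
t 25.8 p [ 662.5 -108.4  238.3] yaw -3.5 tilt 0.08 q6 1.38 w 64.0 F 0 dp [  3.2   0.9 146.3] twz None
[(array([366., 188.]), array([ 667., -109.]), 0.61)]
[(array([252., 218.]), array([ 669., -110.]), 0.56)]
```

```bash
python3 -m handwheel '{"twist":[[0,0,0],[0,0,0],[0,0,0],[0,0,0],[0,0,0],[0,0,0],[0,0,0],[0,0,0],[0,0,0],[0,0,0],[0,0,0]],"dp":[[4,1,30],[0,0,40],[0,0,40],[0,0,25],[0,0,8],[0,0,4],[0,0,0],[0,0,0],[0,0,0],[0,0,0],[0,0,0]],"jaw":[64,64,64,64,64,64,64,30,30,30,30]}'
python3 -c "from h import *;go(666,-109,92)"
python3 -m handwheel '{"twist":[[0,0,0],[0,0,0],[0,0,0],[0,0,0],[0,0,0],[0,0,0]],"dp":[[0,0,0],[0,0,-30],[0,0,-50],[0,0,-50],[0,0,-10],[0,0,0]],"jaw":[30,30,30,30,30,30]}'
python3 -c "from h import *;go(576,238,230)"
```

```text
time_s: 27.38
ee_pos: [0.6676, -0.1099, 0.0939]
ee_rot: [0.0, 1.0, -0.03, 0.002]
ft_force: [0.2, -0.3, 5.6]
width: 0.0425
grasp_force: 61.4
t 27.375 p [ 667.6 -109.9   93.9] yaw -3.5 tilt 0.20 q6 1.38 w 42.5 F 61 dp [-1.7 -0.8  1.9] twz None
time_s: 28.12
ee_pos: [0.6665, -0.1095, 0.2315]
ee_rot: [-0.0, 1.0, -0.03, -0.0]
ft_force: [0.2, 0.2, -1.7]
width: 0.0424
grasp_force: 61.2
t 28.125 p [ 666.5 -109.5  231.5] yaw -3.5 tilt 0.02 q6 1.38 w 42.4 F 61 dp [-111.4 -341.4    1.5] twz None
```

```bash
python3 -m handwheel '{"twist":[[0,0,0],[0,0,0],[0,0,0],[0,0,0],[0,0,0],[0,0,0],[0,0,0],[0,0,0],[0,0,0],[0,0,0],[0,0,0],[0,0,0]],"dp":[[-6,-18,0],[-12,-36,0],[-13,-40,0],[-13,-40,0],[-13,-40,0],[-13,-40,0],[-13,-40,0],[-12,-37,0],[-9,-28,0],[-5,-15,0],[-2,-7,0],[0,0,0]],"jaw":[30,30,30,30,30,30,30,30,30,30,30,30]}'
python3 -c "from h import *;go(576,238,97)"
```

```text
time_s: 29.62
ee_pos: [0.5764, 0.2373, 0.2312]
ee_rot: [0.0, 1.0, -0.03, -0.0]
ft_force: [0.1, -0.2, -0.5]
width: 0.0431
grasp_force: 61.2
t 29.625 p [576.4 237.3 231.2] yaw -3.5 tilt 0.07 q6 1.93 w 43.1 F 61 dp [ -0.3  -0.8 134.2] twz None
```

```bash
python3 -m handwheel '{"twist":[[0,0,0],[0,0,0],[0,0,0],[0,0,0],[0,0,0],[0,0,0],[0,0,0],[0,0,0]],"dp":[[0,0,30],[0,0,40],[0,0,35],[0,0,14],[0,0,6],[0,0,3],[0,0,0],[0,0,0]],"jaw":[30,30,30,30,30,30,30,30]}'
python3 -c "
from h import *;go(576,238,97)
im=arm.capture('side');cv2.imwrite('pics/s5.png',cv2.resize(im[200:480,180:460,::-1],None,fx=2,fy=2))"
```

```text
time_s: 30.62
ee_pos: [0.5771, 0.2377, 0.1052]
ee_rot: [-0.0, 1.0, -0.03, 0.001]
ft_force: [-0.1, -0.9, -1.2]
width: 0.0424
grasp_force: 61.2
t 30.625 p [577.1 237.7 105.2] yaw -3.5 tilt 0.13 q6 1.93 w 42.4 F 61 dp [-1.2 -0.2  8.2] twz None
```

View pics/s5.png

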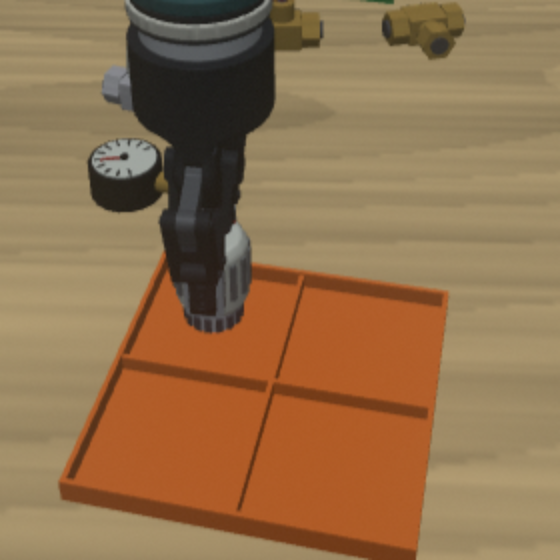

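The TRV head hangs over the far-left orange compartment (crop about 215,310), well inside its walls.

```bash
python3 -m handwheel '{"twist":[[0,0,0],[0,0,0],[0,0,0],[0,0,0],[0,0,0],[0,0,0],[0,0,0],[0,0,0],[0,0,0],[0,0,0],[0,0,0]],"dp":[[0,0,4],[0,0,3],[0,0,1],[0,0,0],[0,0,0],[0,0,0],[0,0,-10],[0,0,-30],[0,0,-50],[0,0,-40],[0,0,0]],"jaw":[30,30,30,30,58,58,58,58,50,50,50]}'
python3 -c "from h import *;go(652,-4,230,-16.4)"
```

```text
time_s: 32.05
ee_pos: [0.5785, 0.2382, 0.2321]
ee_rot: [-0.002, 1.0, -0.03, 0.005]
ft_force: [0.0, -0.3, -0.8]
width: 0.0499
grasp_force: 0.0
t 32.05 p [578.5 238.2 232.1] yaw -3.5 tilt 0.65 q6 1.93 w 49.9 F 0 dp [ 88.  237.3   2.2] twz 12.9
```

```bash
python3 -m handwheel '{"twist":[[0,0,0],[0,0,0],[0,0,0],[0,0,0],[0,0,0],[0,0,0],[0,0,0],[0,0,0],[0,0,6.5],[0,0,6.5],[0,0,0],[0,0,0]],"dp":[[5,14,0],[11,29,0],[15,40,0],[15,40,0],[15,40,0],[14,38,0],[9,26,0],[4,10,0],[0,0,0],[0,0,0],[0,0,20],[0,0,0]],"jaw":[50,50,50,50,50,50,50,50,50,50,50,50]}'
python3 -c "from h import *;go(651.5,-4,80,-16.4)
for c in('top','side'):
  arm.capture(c);print([(np.round(x['point']),np.round(atz(c,x['point'],0)[:2]*1000),x['p']) for x in arm.place_of('lockshield',c)[:2]])"
```

```text
time_s: 33.55
ee_pos: [0.6483, -0.0039, 0.2016]
ee_rot: [0.0, 0.99, -0.142, -0.004]
ft_force: [-0.0, -0.1, -0.6]
width: 0.0501
grasp_force: 0.0
t 33.55 p [648.3  -3.9 201.6] yaw -16.4 tilt 0.43 q6 1.76 w 50.1 F 0 dp [  4.   -1.  121.6] twz 0.0
[(array([312., 196.]), array([652.,  -5.]), 0.84)]
[(array([251., 251.]), array([656.,  -4.]), 0.94)]
```

```bash
python3 -m handwheel '{"twist":[[0,0,0],[0,0,0],[0,0,0],[0,0,0],[0,0,0],[0,0,0],[0,0,0],[0,0,0],[0,0,0],[0,0,0]],"dp":[[3,-1,30],[0,0,40],[0,0,30],[0,0,14],[0,0,6],[0,0,3],[0,0,0],[0,0,0],[0,0,0],[0,0,0]],"jaw":[50,50,50,50,50,50,50,20,20,20]}'
python3 -c "from h import *;go(652,-4,80)"
python3 -m handwheel '{"twist":[[0,0,0],[0,0,0],[0,0,0],[0,0,0],[0,0,0],[0,0,0]],"dp":[[0,0,0],[0,0,-30],[0,0,-50],[0,0,-50],[0,0,-20],[0,0,0]],"jaw":[20,20,20,20,20,20]}'
python3 -c "from h import *;go(488,252.4,230)"
```

```text
time_s: 35.0
ee_pos: [0.6539, -0.0043, 0.0844]
ee_rot: [-0.0, 0.99, -0.143, 0.001]
ft_force: [-0.4, -0.6, 4.3]
width: 0.0263
grasp_force: 62.2
t 35.0 p [653.9  -4.3  84.4] yaw -16.5 tilt 0.15 q6 1.77 w 26.3 F 62 dp [-1.9  0.2  4.3] twz None
time_s: 35.75
ee_pos: [0.6535, -0.0043, 0.2335]
ee_rot: [0.0, 0.99, -0.143, 0.001]
ft_force: [-0.5, -0.5, -1.7]
width: 0.0267
grasp_force: 61.6
t 35.75 p [653.5  -4.3 233.5] yaw -16.5 tilt 0.10 q6 1.77 w 26.7 F 62 dp [-231.5 -199.2    3.1] twz None
```

```bash
python3 -m handwheel '{"twist":[[0,0,0],[0,0,0],[0,0,0],[0,0,0],[0,0,0],[0,0,0],[0,0,0],[0,0,0],[0,0,0],[0,0,0],[0,0,0],[0,0,0]],"dp":[[-10,-9,0],[-22,-19,0],[-28,-24,0],[-28,-24,0],[-28,-24,0],[-28,-24,0],[-28,-24,0],[-26,-22,0],[-18,-16,0],[-10,-9,0],[-5,-4,0],[0,0,0]],"jaw":[20,20,20,20,20,20,20,20,20,20,20,20]}'
python3 -c "from h import *;go(488,252.4,88)"
```

```text
time_s: 37.25
ee_pos: [0.4879, 0.2519, 0.2322]
ee_rot: [0.0, 0.99, -0.143, -0.0]
ft_force: [0.8, -0.4, -1.7]
width: 0.0266
grasp_force: 61.5
t 37.25 p [487.9 251.9 232.2] yaw -16.5 tilt 0.07 q6 2.23 w 26.6 F 62 dp [  0.   -0.6 144.2] twz None
```

```bash
python3 -m handwheel '{"twist":[[0,0,0],[0,0,0],[0,0,0],[0,0,0],[0,0,0],[0,0,0],[0,0,0],[0,0,0]],"dp":[[0,0,30],[0,0,40],[0,0,40],[0,0,18],[0,0,7],[0,0,4],[0,0,0],[0,0,0]],"jaw":[20,20,20,20,20,20,20,20]}'
python3 -c "
from h import *;go(488,252.4,87.5)
im=arm.capture('side');cv2.imwrite('pics/s6.png',cv2.resize(im[200:480,180:460,::-1],None,fx=2,fy=2))"
```

```text
time_s: 38.25
ee_pos: [0.4888, 0.2524, 0.0952]
ee_rot: [-0.001, 0.99, -0.143, 0.001]
ft_force: [-0.5, 0.9, -1.6]
width: 0.0265
grasp_force: 61.5
t 38.25 p [488.8 252.4  95.2] yaw -16.5 tilt 0.14 q6 2.23 w 26.5 F 61 dp [-0.8  0.2  7.7] twz None
```

View pics/s6.png

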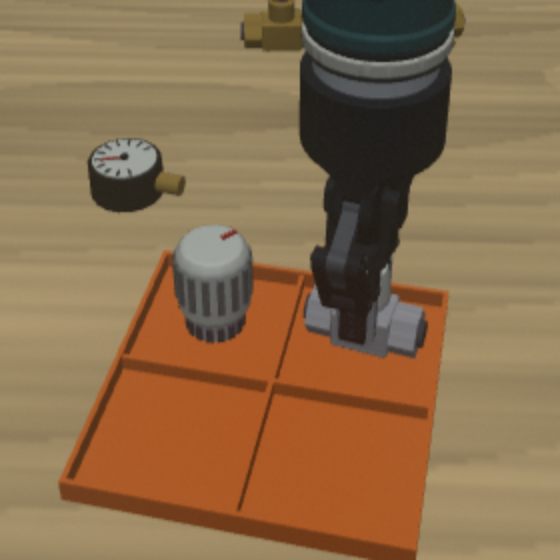

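The TRV head stands upright in its compartment (213,290). The lockshield is over the next one (365,325), inside its walls.

```bash
python3 -m handwheel '{"twist":[[0,0,0],[0,0,0],[0,0,0],[0,0,0],[0,0,0],[0,0,0],[0,0,0],[0,0,0],[0,0,0],[0,0,0],[0,0,0]],"dp":[[0,0,4],[0,0,3],[0,0,1],[0,0,0],[0,0,0],[0,0,0],[0,0,-10],[0,0,-30],[0,0,-50],[0,0,-40],[0,0,0]],"jaw":[20,20,20,20,42,42,42,42,42,42,42]}'
python3 -m handwheel '{"twist":[[0,0,0],[0,0,0],[0,0,0],[0,0,0],[0,0,0],[0,0,0]],"dp":[[-30,20,-5],[-40,40,-5],[-40,40,0],[-30,30,0],[-10,10,0],[0,0,0]],"jaw":[42,42,42,42,42,42]}'
python3 - <<'E'
from h import *
a,b=[arm.capture(c) for c in("top","side")]
cv2.imwrite("pics/f1.png",a[140:340,60:540,::-1]); 
cv2.imwrite("pics/f.png",np.vstack([cv2.resize(a[160:340,60:540,::-1],None,fx=1.6,fy=1.6),cv2.resize(b[120:300,60:540,::-1],None,fx=1.6,fy=1.6)]))
print(a.shape)
for n in "hot_valve cold_valve strainer trv_head lockshield gate_valve tee gauge".split():
    p=arm.place_of(n,"top")[:1]; print(n,[(np.round(atz("top",x["point"],0)[:2]*1000),round(x["p"],2)) for x in p])
E
```

```text
time_s: 39.67
ee_pos: [0.4901, 0.2529, 0.2216]
ee_rot: [-0.003, 0.99, -0.143, 0.005]
ft_force: [0.3, 0.4, -0.6]
width: 0.0419
grasp_force: 0.0
time_s: 40.42
ee_pos: [0.3045, 0.1603, 0.2259]
ee_rot: [-0.0, 0.99, -0.143, 0.001]
ft_force: [-0.1, -0.1, -0.1]
width: 0.042
grasp_force: 0.0
(480, 640, 3)
hot_valve [(array([ 490., -236.]), 0.59)]
cold_valve [(array([ 585., -251.]), 0.95)]
strainer [(array([ 472., -319.]), 0.8)]
trv_head [(array([579., 231.]), 0.88)]
lockshield [(array([482., 249.]), 0.95)]
gate_valve [(array([546., -99.]), 0.7)]
tee [(array([ 426., -124.]), 0.83)]
gauge [(array([653., 102.]), 0.57)]
```

View pics/f.png

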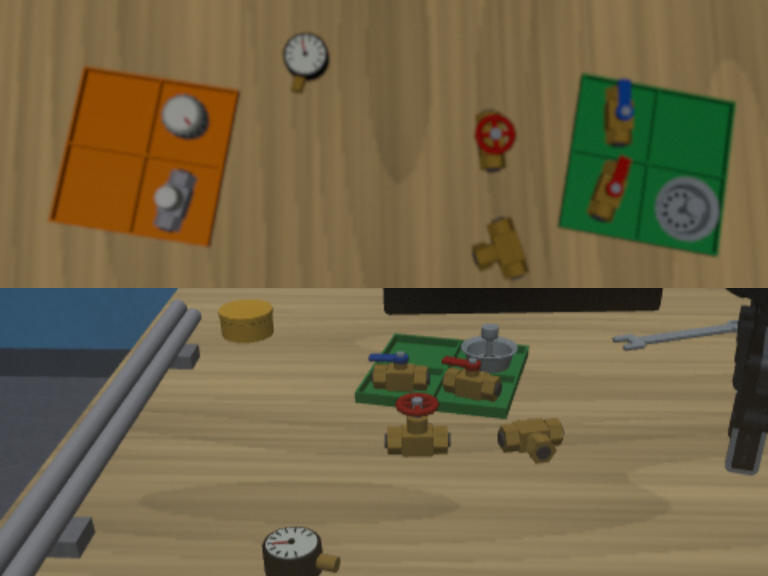

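All five pieces sit level in separate compartments of their own trays: TRV and lockshield in orange, the two valves and the strainer in green. The gate valve, tee and gauge have not moved.

```bash
python3 -c "from station import arm;print(arm.hand_in())"
```

```text
the job is handed in; nothing more can be done
None
```

The job is handed in: the final pictures showed all five kit pieces upright, one to a compartment in the right trays, and the gate valve, tee and gauge untouched, at about 41 s of the 120 s allowed; the judge's verdict was not shown.

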